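# Load the shaker in sample order

### The arm

A 7-joint arm with a two-finger parallel gripper is mounted at the origin on the work surface. World frame = base frame: x ahead of the robot, y to its left, z up, the work surface at z = 0. Lengths are in mm, angles in degrees, forces in N, time in s.
With the tool pointing down it reaches from about 425 to 950 mm from the base axis. Payload 16.7 kg.
Tool frame: the origin (TCP) lies on the mounting face of the last link; the fingertips stand 199 mm ahead of it and the grasp point (between the pads) lies 180 mm ahead of it; z points along the fingers, y is the direction in which the jaws open and shut (so a half turn about z gives the same grasp; the last joint's range is limited). The gripper opens to 94 mm and grips with 3 to 60 N. Pads are 16 mm wide; open, the fingers measure 119 mm over their backs; the gripper's body (75 mm by 177 mm) begins 78 mm behind the grasp point.
Start: joints at [55.262, 24.414, 4.234, 92.017, -1.954, 63.644, -3.845], TCP at [297.692, -605.778, 404.667] pointing down, gripper open.
Joint ranges: [-163.25, 163.25], [-28.42, 122.38], [-70.27, 78.77], [12.13, 141.07], [-58.53, 238.53], [9.26, 117.41], [-156.51, 156.51]. Speed limits (degrees/s): [108.29, 108.29, 136.94, 136.94, 172.46, 172.46, 172.46].

### API

Orientations are given as [roll, pitch, yaw] about the fixed x, y, z axes, in that order (R = Rz(yaw) Ry(pitch) Rx(roll)).
In Python, from cell import sensors, capture, ctrl, search_frame gives the robot as it stands. The module is installed in compiled form; this text tells all that it offers.
- The arm moves only by the tool drive_tool, never from a script. Its argument "moves" is a list of rows, each an object with "slide": the shift along the world's x, y, z in cm, a list of three; "spin": the turn about the world's z in degrees; "gripper": the finger opening in cm, from 0 to 9.4. A call has 1 to 20 rows; each row shifts and turns the commanded pose from where the row before left it; what a row does not reach is not made up. A row lasts 1/12 s, in which the tool goes at most 41.7 mm and 7.16 degrees, less where a joint would pass 70% of its speed; a pose out of reach is approached as far as the arm can. A call is refused whole if a number of a shift passes 4.17 or a number of a turn 7.16, either way. A call with a gripper value outside its range is refused whole. The fingers move at their own pace and stop on an object; "newtons" is the grip in N (left out, the last holds). Time passes only in rows, so rows that do not move let the fingers close. It gives the time, the measured TCP pose, the force and the opening at its end, in the units of the state.
- sensors.state(): the state, without advancing time (a new reading comes with each control period).
- capture(name): name is "scene" or "side" or "wrist"; returns a dict with "color" (480x640x3 uint8, red, green, blue), "depth" (480x640 float32, mm along the optical axis (not along the pixel's ray), 0 where there is no reading), "camera_matrix" (3x3 intrinsics, pixels), "k1" (the pictures are not rectified: a ray, as slopes to the right and down, at radius r is drawn at 1 + k1 r^2 times it, then the intrinsics apply), "R" (3x3) and "t" (3): a world point X has camera coordinates R X + t. Camera axes: x right, y down, z forward; pixel columns grow to the right and rows downward; lengths in mm; the calibration is good to about 2 mm. A picture is of the moment at which its call begins.
- ctrl.finish_job(): hands the job in, once; it reports no verdict.
Trained networks look in a picture, given as the dict that the camera call returned (one of the last four; its "shot" number tells which), for a name from the list of things; names that differ only in an ending like _2 or _b are one class to them, and where a whole thing is asked for, a point or a joint stands for the part that bears it (a point fixed in the world has none). Each returns a list of dicts, best first, with "p" (0 to 1); they miss things now and then, are a little off and sometimes report something else, mostly with a low value. They report only what shows in the picture. A call takes as long as a camera call. They do not tell look-alikes from the thing itself.
- search_frame(picture, thing): "location" ([x, y, z] in mm, in the coordinates of the camera as it stood for that picture, good to about 4 mm: the middle of the surface that is visible of it).
The state is a dict: "time": time; "q": joint angles; "qvel": joint speeds; "joint_torque": joint torques, N m; "eef_pos": TCP position; "ee_rot": TCP orientation; "contact_force": force on the tool from outside, world axes, zero at the start; "torque": the same for the moment, N m; "finger_gap": opening from 0.0 (shut) to 1.0 (fully open).
Only numpy, scipy, OpenCV 4.12 (cv2) and the standard library are available. Lean on these libraries where they do the work, as an engineer would, in place of code of your own. Each camera call takes 0.05 s, during which the arm holds its last target. There are 200 camera calls.

### The job

Load the shaker: move the four sample bottles, one at a time, from the bottle carrier on the bench into the carrier clamped on the shaker, keeping their order, so that the bottle next to the bench carrier's black grip ends up next to the shaker carrier's black grip, the second in the second cell, and so on. Set each bottle down upright on the floor of its cell, without dropping it or knocking any over. Leave the control bottle in the last cell and the tip box where they are.

Things in the scene. Friction and masses are not known exactly. Their poses are not given: they have to be found in the camera images.
- narrow_neck_mid (a point): Sample bottle, tallest: white plastic, round, straight body 34 mm diameter up to 70 mm, sloping shoulder, narrow grey screw cap 25 mm diameter; 100 mm high, about 90 g. The point is on its axis, half-way up, z along its axis; it starts upright on a cell floor of the bench carrier, in any of the first four cells.
- wide_jar_mid (a point): Sample bottle, shortest: amber glass round jar, 36 mm diameter up to 62 mm, with a black screw lid as wide as the jar (38 mm diameter); 82 mm high, about 130 g. The point is on its axis, half-way up, z along its axis; it starts upright on a cell floor of the bench carrier, in any of the first four cells.
- square_bottle_mid (a point): Sample bottle with a square body, white plastic, 32 mm square up to 66 mm, round grey screw cap 24 mm diameter; 90 mm high, about 100 g. Its x and y axes are square to its sides, which start within 0.1 rad of the cell walls. The point is on its axis, half-way up, z along its axis; it starts upright on a cell floor of the bench carrier, in any of the first four cells.
- dropper_bottle_mid (a point): Sample bottle with a dropper: amber glass, round, 33 mm diameter up to 61 mm, black collar 20 mm diameter, thin rubber bulb 13 mm diameter on top; 96 mm high, about 90 g. The point is on its axis, half-way up, z along its axis; it starts upright on a cell floor of the bench carrier, in any of the first four cells.
- bench_carrier: Steel bottle carrier on the bench, fixed, any way round: a row of 5 open square cells (51 mm inside, 54 mm pitch), 57 x 273 mm, walls 16 mm high, floor 3 mm thick. Origin: underside centre, below the third cell. +y runs along the row to the end with the black grip bar (sticks out 30 mm): first cell at y = +108 mm, then +54, 0, -54, -108. x is across the row, z up. Bottles start in cells 1-4; the fifth is empty.
- shaker_carrier: Carrier of the same kind, sizes, origin, axes and cell numbering as the bench carrier, clamped on the shaker's platform with its underside 83 mm above the bench; fixed. Cells 1-4 (from the black grip, +y end) start empty; the control bottle stands in the fifth (y = -108 mm). Clamp bars run along both sides, 55 mm or more from its middle line, and rise 17 mm above its underside.
- shaker: Flat orbital shaker, at rest, blue housing with an aluminium platform and rubber mat, 300 mm wide (y) and 260 mm deep (x, -146 to +115 mm), mat 83 mm above the bench, clamp bars up to 100 mm. Origin: under its middle at bench height, x pointing away from its control panel. It cannot move.
- control_mid (a point): Control bottle, to be left where it is: small green glass bottle with a glass stopper, 35 mm diameter, 74 mm high, standing in the fifth cell of the shaker carrier. The point is half-way up its axis.
- tip_box: Yellow box of pipette tips, to be left alone: 85 x 122 mm, 64 mm high, on the bench. Origin: centre of the underside.
Things that resemble listed ones, but are neither listed nor needed, are in the scene too. What is shaped like the part that bears wide_jar_mid but red or yellow is not meant.

How it is judged (in metres and radians):
On the way, in this order (a step that is already met when the one before it is completed fails the run):
1. one bottle (any of them) moved, standing in the shaker cell of the same number as its bench cell, the rest still in their bench cells ((contact force between each of shaker_cell1, bench_cell2, bench_cell3, bench_cell4 and anything else above 0.3 N or contact force between each of bench_cell1, shaker_cell2, bench_cell3, bench_cell4 and anything else above 0.3 N or contact force between each of bench_cell1, bench_cell2, shaker_cell3, bench_cell4 and anything else above 0.3 N or contact force between each of bench_cell1, bench_cell2, bench_cell3, shaker_cell4 and anything else above 0.3 N)), for 0.2 s.
2. two bottles moved, standing in the shaker cell of the same number as its bench cell, the rest still in their bench cells ((contact force between each of shaker_cell1, shaker_cell2, bench_cell3, bench_cell4 and anything else above 0.3 N or contact force between each of shaker_cell1, bench_cell2, shaker_cell3, bench_cell4 and anything else above 0.3 N or contact force between each of shaker_cell1, bench_cell2, bench_cell3, shaker_cell4 and anything else above 0.3 N or contact force between each of bench_cell1, shaker_cell2, shaker_cell3, bench_cell4 and anything else above 0.3 N or contact force between each of bench_cell1, shaker_cell2, bench_cell3, shaker_cell4 and anything else above 0.3 N or contact force between each of bench_cell1, bench_cell2, shaker_cell3, shaker_cell4 and anything else above 0.3 N)), for 0.2 s.
3. three bottles moved, standing in the shaker cell of the same number as its bench cell, the rest still in their bench cells ((contact force between each of shaker_cell1, shaker_cell2, shaker_cell3, bench_cell4 and anything else above 0.3 N or contact force between each of shaker_cell1, shaker_cell2, bench_cell3, shaker_cell4 and anything else above 0.3 N or contact force between each of shaker_cell1, bench_cell2, shaker_cell3, shaker_cell4 and anything else above 0.3 N or contact force between each of bench_cell1, shaker_cell2, shaker_cell3, shaker_cell4 and anything else above 0.3 N)), for 0.2 s.
At the end, for the whole second after the job is handed in: All four bottles stand in the first four shaker cells, each in the cell of the same number (from the black grip) as it came from: standing on the floor of the cell, upright within 0.12 rad, released, at rest; control upright in the fifth (contact force between each of shaker_cell1, shaker_cell2, shaker_cell3, shaker_cell4 and anything else above 0.3 N and angle between each of narrow_neck_mid, wide_jar_mid, square_bottle_mid, dropper_bottle_mid, control_mid's own z axis and vertical below 0.12 rad and linear speed of each of narrow_neck, wide_jar, square_bottle, dropper_bottle below 0.02 m/s and contact force between each of narrow_neck, wide_jar, square_bottle, dropper_bottle and the fingers below 0.1 N); the robot touches nothing.
It fails at once if a sample bottle let fall (faster than 0.65 m/s while not held, a drop of over 20 mm) ((contact force between narrow_neck and the fingers below 0.05 N and linear speed of narrow_neck above 0.65 m/s) or (contact force between wide_jar and the fingers below 0.05 N and linear speed of wide_jar above 0.65 m/s) or (contact force between square_bottle and the fingers below 0.05 N and linear speed of square_bottle above 0.65 m/s) or (contact force between dropper_bottle and the fingers below 0.05 N and linear speed of dropper_bottle above 0.65 m/s)).
It fails at once if a sample bottle knocked over (leaning more than 0.7 rad) (angle between any of narrow_neck_mid, wide_jar_mid, square_bottle_mid, dropper_bottle_mid's own z axis and vertical above 0.7 rad).
It fails at once if control bottle disturbed (moved more than 20 mm or leaning more than 0.4 rad) (distance of control_mid from where it was at the start of the episode above 0.02 m or angle between control_mid's own z axis and vertical above 0.4 rad).
It fails at once if tip box pushed more than 25 mm (distance of tip_box from where it was at the start of the episode above 0.025 m).
It also fails if it takes over 112 s, if anything falls off the work surface, if the arm or the gripper's body presses on something with over 40 N, if the wrist force passes 120 N, or if a joint passes its speed limit or range.

## Working session

There is one attempt and no reset: what is moved stays moved. The work goes in short steps, Python scripts to look and compute and a tool call to move; the robot and the scene stay as the last step left them, time stands still between calls to the robot, and variables do not carry over. Pictures are saved under pics/ and viewed, about 12 in all and at most 16, crops included, and the job is handed in when it is done.

Besides the shell and the picture viewer there is one more tool, called after "Call:" as name([rows], argument=value, ...), one row to a line, values as JSON. drive_tool: Moves the arm, as the interface text tells. Its arguments: {"type":"object","properties":{"moves":{"type":"array"},"newtons":{"type":"number"}},"required":["moves"]}

```bash
mkdir -p pics
cat > h.py <<'E'
import numpy as np, cv2
from cell import sensors, capture, ctrl, search_frame
def world(p,c): return np.array(p['R']).T@(np.asarray(c,float)-np.array(p['t']))
def pix2w(p,u,v,d=None):
    K=np.array(p['camera_matrix']);k=p['k1']
    n=cv2.undistortPoints(np.array([[[u,v]]],float),K,np.array([k,0,0,0.]))[0,0]
    if d is None: d=p['depth'][int(v),int(u)]
    return world(p,[n[0]*d,n[1]*d,d])
def cloud(p):
    K=np.array(p['camera_matrix']);h,w=p['depth'].shape
    g=np.stack(np.meshgrid(np.arange(w),np.arange(h)),-1).reshape(-1,1,2).astype(float)
    n=cv2.undistortPoints(g,K,np.array([p['k1'],0,0,0.]))[:,0]
    d=p['depth'].reshape(-1,1).astype(float)
    X=(np.hstack([n*d,d])-np.array(p['t']))@np.array(p['R'])
    X[d[:,0]==0]=np.nan
    return X.reshape(h,w,3)
def w2pix(p,X):
    K=np.array(p['camera_matrix']);c=np.array(p['R'])@X+np.array(p['t'])
    n=c[:2]/c[2];n=n*(1+p['k1']*(n@n));return K[:2,:2]@n+K[:2,2]
def save(p,n): cv2.imwrite('pics/'+n+'.png',p['color'][:,:,::-1])
E
python3 - <<'E'
from h import *
print(sensors.state())
for n in('scene','side'):
    p=capture(n);save(p,n+'0');np.savez(n+'0.npz',**{k:p[k] for k in('color','depth','camera_matrix','k1','R','t')})
    print(n,world(p,[0,0,0]).round())
    for th in('narrow_neck_mid','wide_jar_mid','square_bottle_mid','dropper_bottle_mid','bench_carrier','shaker_carrier','shaker','control_mid','tip_box'):
        for r in search_frame(p,th)[:3]:
            X=world(p,r['location']);print(th,round(r['p'],2),X.round(),w2pix(p,X).round())
E
```

```text
{'time': 0.0, 'q': array([55.26106098, 24.44979632,  4.23115737, 92.05261353, -1.95307327,
       63.64505821, -3.84397477]), 'qvel': array([-0.03659645, -0.04012357, -0.14527513, -0.09740663, -0.0238881 ,
        0.02328676,  0.01246493]), 'joint_torque': array([ 3.98933707e-05, -9.35818148e+01,  3.66693132e+00, -4.54206562e+01,
       -4.87061078e-02,  2.00079661e-02,  7.06708420e-05]), 'eef_pos': array([ 297.63582301, -605.62073449,  403.97080788]), 'ee_rot': array([-1.79924928e+02,  6.12079672e-03,  2.61724441e+01]), 'contact_force': array([-0.96212027, -0.23529413,  0.32719471]), 'torque': array([-0.00607974,  0.03381725, -0.00303041]), 'finger_gap': 0.9987308375011905}
scene [1464. -250. 1033.]
narrow_neck_mid 0.71 [ 538. -277.   65.] [203. 271.]
wide_jar_mid 0.81 [ 663. -191.   62.] [250. 307.]
wide_jar_mid 0.76 [ 442. -278.   66.] [198. 241.]
wide_jar_mid 0.56 [ 546. -216.   66.] [231. 269.]
square_bottle_mid 0.77 [ 526. -326.   63.] [180. 271.]
dropper_bottle_mid 0.97 [ 562. -168.   50.] [254. 275.]
dropper_bottle_mid 0.7 [512. 102. 131.] [364. 215.]
bench_carrier 0.73 [ 543. -216.    9.] [233. 284.]
shaker_carrier 0.95 [528. 232.  87.] [417. 225.]
shaker 0.77 [596. 200.  81.] [414. 249.]
control_mid 0.76 [511. 100. 131.] [363. 215.]
tip_box 0.74 [739.   0.  62.] [347. 318.]
side [444. 877. 774.]
narrow_neck_mid 0.5 [ 517. -265.   78.] [351. 189.]
wide_jar_mid 0.86 [ 429. -265.   56.] [385. 198.]
wide_jar_mid 0.7 [ 650. -175.   50.] [294. 213.]
wide_jar_mid 0.57 [ 531. -207.   70.] [344. 203.]
square_bottle_mid 0.47 [ 508. -318.   68.] [356. 182.]
square_bottle_mid 0.16 [ 516. -265.   79.] [352. 189.]
dropper_bottle_mid 0.83 [ 549. -154.   51.] [334. 221.]
bench_carrier 0.63 [ 547. -139.   10.] [334. 239.]
shaker_carrier 0.78 [532. 250.  87.] [318. 336.]
shaker 0.89 [475. 266.  83.] [350. 347.]
control_mid 0.86 [502. 113. 131.] [343. 268.]
tip_box 0.56 [712.  30.  61.] [249. 260.]
```

View pics/scene0.png

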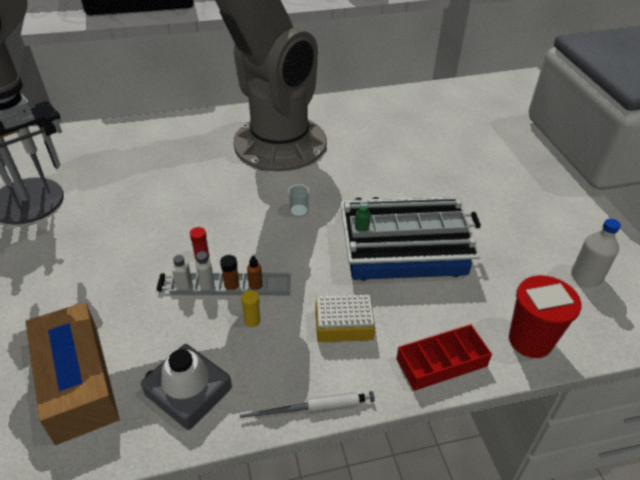

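View pics/side0.png

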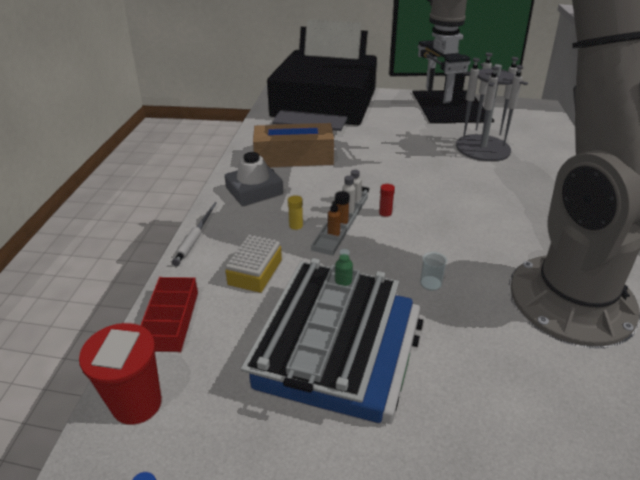

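The bench row is at pixels (165–290, 283). Its grip is at the left, the −y end, so the order is square, narrow, amber jar, dropper. The shaker carrier's grip is at the +y end and the green control is at −y. The red and yellow jars are decoys. Next I'll move over the bench carrier for a wrist view.

Call:
drive_tool([
  {"slide":[2.2,3.3,0.2],"spin":4.6,"gripper":6.4},
  {"slide":[2.2,3.3,0.2],"spin":4.6,"gripper":6.4},
  {"slide":[2.2,3.3,0.2],"spin":4.6,"gripper":6.4},
  {"slide":[2.2,3.3,0.2],"spin":4.6,"gripper":6.4},
  {"slide":[2.2,3.3,0.2],"spin":4.6,"gripper":6.4},
  {"slide":[2.2,3.3,0.2],"spin":4.6,"gripper":6.4},
  {"slide":[2.2,3.3,0.2],"spin":4.6,"gripper":6.4},
  {"slide":[2.2,3.3,0.2],"spin":4.6,"gripper":6.4},
  {"slide":[2.2,3.3,0.2],"spin":4.6,"gripper":6.4},
  {"slide":[2.2,3.3,0.2],"spin":4.6,"gripper":6.4},
  {"slide":[2.2,3.3,0.2],"spin":4.6,"gripper":6.4},
  {"slide":[0,0,0],"spin":0,"gripper":6.4},
])

```text
time: 2.0
eef_pos: [543.5, -235.4, 427.4]
ee_rot: [179.9, -0.2, 77.6]
contact_force: [0.0, 1.1, -0.7]
finger_gap: 0.68
```

Run:
```python
from h import *
s=sensors.state();print(s['eef_pos'].round(1),s['ee_rot'].round(1),s['finger_gap'],s['q'].round())
p=capture('wrist');save(p,'w1');np.savez('w1.npz',**{k:p[k] for k in('color','depth','camera_matrix','k1','R','t')})
print(world(p,[0,0,0]).round(),np.array(p['R']).round(2))
for th in('narrow_neck_mid','wide_jar_mid','square_bottle_mid','dropper_bottle_mid','bench_carrier'):
    for r in search_frame(p,th)[:3]:
        X=world(p,r['location']);print(th,round(r['p'],2),X.round(),w2pix(p,X).round())
# shaker top-structure from scene+side clouds
for n in('scene0','side0'):
    q=dict(np.load(n+'.npz'));c=cloud(q);m=(c[...,2]>92)&(c[...,2]<110)&(abs(c[...,0]-520)<200)&(abs(c[...,1]-230)<200)
    X=c[m];print(n,len(X),np.nanpercentile(X,[1,50,99],axis=0).round())
```

```text
[ 543.5 -235.4  427.4] [179.9  -0.2  77.6] 0.6796992418548067 [ 30.  16. -16. 101.   5.  63.   1.]
[ 557. -167.  407.] [[ 0.98 -0.21  0.  ]
 [-0.21 -0.95  0.24]
 [-0.05 -0.24 -0.97]]
narrow_neck_mid 0.69 [ 529. -266.   77.] [317. 267.]
wide_jar_mid 0.92 [ 535. -218.   84.] [312. 221.]
wide_jar_mid 0.78 [ 430. -266.   83.] [222. 289.]
wide_jar_mid 0.7 [ 645. -193.   83.] [421. 170.]
square_bottle_mid 0.71 [ 511. -321.   73.] [312. 317.]
dropper_bottle_mid 0.95 [ 549. -170.   69.] [315. 167.]
bench_carrier 0.7 [ 545. -179.    5.] [315. 175.]
scene0 2119 [[434.  59.  92.]
 [536. 218.  98.]
 [618. 369. 107.]]
side0 3326 [[431.  64.  92.]
 [529. 241. 100.]
 [616. 375. 105.]]
```

View pics/w1.png

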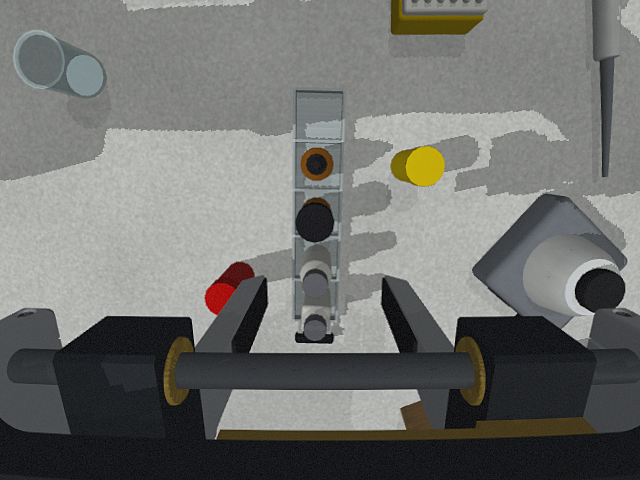

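The wrist view shows all five cells along column ~318, from row 90 to 335. Bottles are at rows 163 (dropper), 222 (jar), 280 (narrow) and 327 (square), and the jaw axis is already across the row. Next step is exact positions from depth.

```bash
cat > fit.py <<'E'
from h import *
def carrier(c,mask):
    X=c[mask][:,:2].astype(np.float32)
    r=cv2.minAreaRect(X);return r,len(X)
E
python3 - <<'E'
from fit import *
p=dict(np.load('w1.npz'));c=cloud(p)
print('bench z',np.nanmedian(c[100:140,150:250,2]),np.nanmedian(c[200:280,100:180,2]))
base=np.array([540,-235.])
a=np.radians(-102.5);u=np.array([np.cos(a),np.sin(a)]);w=np.array([-u[1],u[0]])*-1
d=c[...,:2]-base;s=d@u;x=d@w
m=(abs(x)<45)&(s<170)&(s>-200)&(c[...,2]>8)&(c[...,2]<24)
# keep inside the image of carrier
mm=np.zeros_like(m);mm[80:345,285:352]=1;m&=mm
r,n=carrier(c,m);print('bench rect',r,n)
print('s range',np.nanpercentile(s[m],[0,1,50,99,100]).round(1),'x',np.nanpercentile(x[m],[0,1,50,99,100]).round(1))
# row-wise edges to fit line
L=[]
for v in range(95,160,4):
    k=m[v]
    if k.sum()>2: L.append([v,*x[v][k][[0,-1]].round(1),s[v][k].mean().round(1)])
for l in L: print(l)
for n,(v0,v1,lo) in dict(drop=(150,185,88),jar=(198,245,78),narrow=(262,300,96),square=(305,345,86)).items():
    q=np.zeros_like(m);q[v0:v1,285:350]=1
    q&=(c[...,2]>lo)&(c[...,2]<lo+20)
    X=c[q];
    if len(X): print(n,len(X),X.mean(0).round(1),[(f.round(1)) for f in ((X.min(0)+X.max(0))/2,np.ptp(X,axis=0))], cv2.minEnclosingCircle(X[:,:2].astype(np.float32)))
E
```

```text
bench z -1.0552772285463163 -0.9435451976587725
bench rect ((534.063720703125, -236.20582580566406), (303.5443115234375, 57.206539154052734), 76.1282730102539) 2459
s range [-149.5 -149.   -20.6  151.7  154.5] x [-25.6 -24.6   4.8  36.1  36.8]
[95, np.float64(30.4), np.float64(-25.6), np.float64(-141.3)]
[99, np.float64(30.4), np.float64(-24.5), np.float64(-137.0)]
[103, np.float64(30.5), np.float64(-24.7), np.float64(-133.0)]
[107, np.float64(30.6), np.float64(-24.6), np.float64(-128.9)]
[111, np.float64(30.7), np.float64(-24.7), np.float64(-124.7)]
[115, np.float64(30.7), np.float64(-24.8), np.float64(-120.5)]
[119, np.float64(30.8), np.float64(-24.8), np.float64(-116.4)]
[123, np.float64(30.8), np.float64(-23.8), np.float64(-112.2)]
[127, np.float64(31.0), np.float64(-23.9), np.float64(-108.1)]
[131, np.float64(31.0), np.float64(-23.9), np.float64(-103.8)]
[135, np.float64(31.1), np.float64(-24.0), np.float64(-99.6)]
[139, np.float64(31.2), np.float64(-24.0), np.float64(-95.3)]
[143, np.float64(31.2), np.float64(-24.1), np.float64(-91.2)]
[147, np.float64(31.3), np.float64(-24.1), np.float64(-86.8)]
[151, np.float64(31.4), np.float64(-23.0), np.float64(-82.4)]
[155, np.float64(31.5), np.float64(-23.2), np.float64(-78.1)]
[159, np.float64(31.6), np.float64(-24.2), np.float64(-73.8)]
drop 145 [ 551.1 -167.4   96.1] [array([ 551. , -167.4,   94.1]), array([11.8, 11.7, 11.2])] ((551.0531005859375, -167.3586883544922), 5.977710723876953)
jar 1193 [ 537.3 -219.9   83.9] [array([ 537.1, -220.2,   82.3]), array([37.5, 37.5,  8.5])] ((537.2403564453125, -220.4346160888672), 18.969823837280273)
narrow 533 [ 525.8 -274.6  101.8] [array([ 525.7, -275.4,  100. ]), array([24.1, 24.7,  8. ])] ((525.51318359375, -275.3411560058594), 12.458019256591797)
square 435 [ 513.8 -325.3   91.7] [array([ 513.6, -326.6,   90.1]), array([23.2, 24.1,  7.8])] ((513.7947998046875, -326.572998046875), 12.230037689208984)
```

Call:
drive_tool([
  {"slide":[0.4,3.4,0],"spin":-0.7,"gripper":6.4},
  {"slide":[0.35,3.35,0],"spin":-0.8,"gripper":6.4},
  {"slide":[0,0,-4],"spin":0,"gripper":6.4},
  {"slide":[0,0,-4],"spin":0,"gripper":6.4},
  {"slide":[0,0,-4],"spin":0,"gripper":6.4},
  {"slide":[0,0,-4],"spin":0,"gripper":6.4},
  {"slide":[0,0,-3],"spin":0,"gripper":6.4},
  {"slide":[0,0,-1.2],"spin":0,"gripper":6.4},
  {"slide":[0,0,0],"spin":0,"gripper":6.4},
  {"slide":[0,0,0],"spin":0,"gripper":2.5},
  {"slide":[0,0,0],"spin":0,"gripper":2.5},
  {"slide":[0,0,0],"spin":0,"gripper":2.5},
  {"slide":[0,0,0],"spin":0,"gripper":2.5},
  {"slide":[0,0,0],"spin":0,"gripper":2.5},
  {"slide":[0,0,0],"spin":0,"gripper":2.5},
  {"slide":[0,0,0],"spin":0,"gripper":2.5},
], newtons=20)

```text
time: 3.63
eef_pos: [547.6, -175.4, 225.7]
ee_rot: [179.9, 0.0, 75.3]
contact_force: [-0.5, -0.1, 9.6]
finger_gap: 0.342
```

Ended 7 mm short along the row, so I'll reopen and recentre before lifting.

Call:
drive_tool([
  {"slide":[0,0,0],"spin":0,"gripper":6.4},
  {"slide":[0,0,0],"spin":0,"gripper":6.4},
  {"slide":[0,0,0],"spin":0,"gripper":6.4},
  {"slide":[0.15,0.4,0],"spin":0.4,"gripper":6.4},
  {"slide":[0.15,0.35,0],"spin":0.4,"gripper":6.4},
  {"slide":[0,0,0],"spin":0,"gripper":6.4},
])

```text
time: 4.13
eef_pos: [550.6, -166.7, 224.6]
ee_rot: [-180.0, -0.0, 76.2]
contact_force: [-0.4, 0.6, -0.3]
finger_gap: 0.681
```

Run:
```python
from fit import *
s=sensors.state();print(s['eef_pos'].round(1),s['ee_rot'].round(1),s['contact_force'].round(1))
p=capture('wrist');save(p,'w2');c=cloud(p)
q=(c[...,2]>84)&(c[...,2]<112)&(abs(c[...,0]-551)<14)&(abs(c[...,1]+168)<14)
X=c[q];print(len(X),cv2.minEnclosingCircle(X[:,:2].astype(np.float32)),X[:,2].max())
```

```text
[ 550.6 -166.7  224.6] [-180.    -0.    76.2] [-0.4  0.6 -0.3]
617 ((549.2647094726562, -165.53550720214844), 6.336597442626953) 97.3675721338202
```

View pics/w2.png

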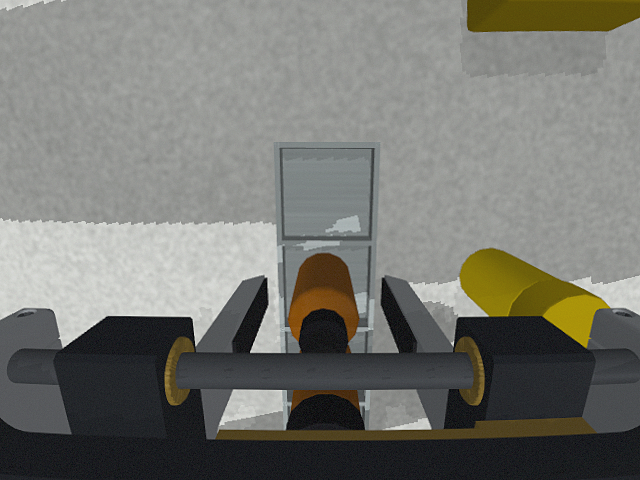

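Call:
drive_tool([
  {"slide":[0,0,0],"spin":0,"gripper":2.3},
  {"slide":[0,0,0],"spin":0,"gripper":2.3},
  {"slide":[0,0,0],"spin":0,"gripper":2.3},
  {"slide":[0,0,0],"spin":0,"gripper":2.3},
  {"slide":[0,0,0],"spin":0,"gripper":2.3},
  {"slide":[0,0,1],"spin":0,"gripper":2.3},
  {"slide":[0,0,3],"spin":0,"gripper":2.3},
  {"slide":[0,0,4],"spin":0,"gripper":2.3},
  {"slide":[0,0,4],"spin":0,"gripper":2.3},
  {"slide":[0,0,4],"spin":0,"gripper":2.3},
  {"slide":[-0.3,3,1],"spin":0.9,"gripper":2.3},
  {"slide":[-0.3,3.5,1],"spin":0.9,"gripper":2.3},
  {"slide":[-0.3,3.5,1],"spin":0.9,"gripper":2.3},
  {"slide":[-0.3,3.5,1],"spin":0.9,"gripper":2.3},
  {"slide":[-0.3,3.5,1],"spin":0.9,"gripper":2.3},
  {"slide":[-0.3,3.5,1],"spin":0.9,"gripper":2.3},
  {"slide":[-0.3,3.5,0.5],"spin":0.9,"gripper":2.3},
  {"slide":[-0.3,3,0],"spin":0.7,"gripper":2.3},
  {"slide":[-0.2,2,0],"spin":0,"gripper":2.3},
  {"slide":[0,0,0],"spin":0,"gripper":2.3},
], newtons=20)

```text
time: 5.85
eef_pos: [522.9, 126.7, 450.7]
ee_rot: [180.0, -0.1, 83.4]
contact_force: [-0.5, -0.0, -0.3]
finger_gap: 0.345
```

Run:
```python
from fit import *
s=sensors.state();print(s['eef_pos'].round(1),s['ee_rot'].round(1),s['contact_force'].round(1),s['finger_gap'])
p=capture('wrist');save(p,'w3');np.savez('w3.npz',**{k:p[k] for k in('color','depth','camera_matrix','k1','R','t')})
for th in('shaker_carrier','control_mid','shaker'):
    for r in search_frame(p,th)[:2]:
        X=world(p,r['location']);print(th,round(r['p'],2),X.round(),w2pix(p,X).round())
```

```text
[522.9 126.7 450.7] [ 1.80e+02 -1.00e-01  8.34e+01] [-0.5 -0.  -0.3] 0.3452457232928891
shaker_carrier 0.95 [522. 234.  83.] [312. 123.]
control_mid 0.58 [500. 113. 129.] [302. 258.]
shaker 0.62 [481. 222.  82.] [271. 141.]
```

View pics/w3.png

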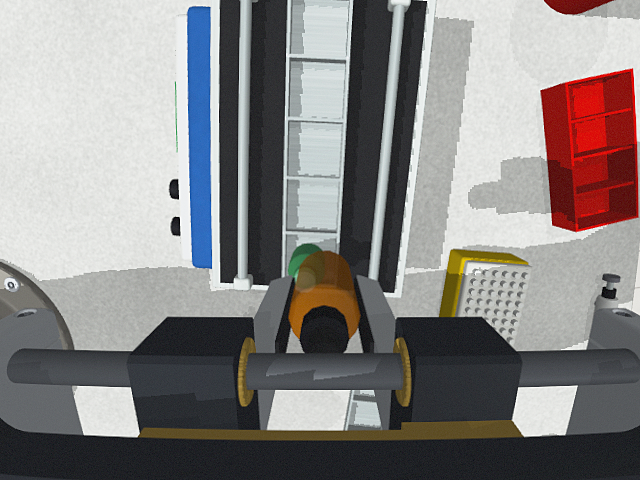

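Run:
```python
from fit import *
p=dict(np.load('w3.npz'));c=cloud(p)
m=np.zeros(c.shape[:2],bool);m[2:232,280:358]=1
m&=(c[...,2]>90)&(c[...,2]<106)
X=c[m];print(len(X),np.median(X[:,2]))
# fit midline: per row take both outer edges
M=[]
for v in range(4,230):
    k=np.where(m[v])[0]
    if len(k)<2: continue
    a,b=c[v,k[0]],c[v,k[-1]]
    if 50<np.hypot(*(a-b)[:2])<64: M.append(np.r_[(a+b)[:2]/2,np.hypot(*(a-b)[:2])])
M=np.array(M);f=np.polyfit(M[:,1],M[:,0],1);print('mid x=',f,'width',np.median(M[:,2]),len(M))
ang=np.arctan2(1,f[0]);u=np.array([np.cos(ang),np.sin(ang)]);w=np.array([u[1],-u[0]])
print('row angle',np.degrees(ang))
d=c[...,:2]-np.array([np.polyval(f,200),200]);s=d@u;x=d@w
k=m&(abs(x)<20);h,e=np.histogram(s[k],bins=np.arange(-120,180,2));
print([(int(e[i]),int(h[i])) for i in range(len(h)) if h[i]>20])
P=lambda t:(np.array([np.polyval(f,200),200])+t*u).round(1)
for t in e[:-1][h>60]: print(t+1,P(t+1))
q=(c[...,2]>140)&(c[...,2]<175)&(abs(c[...,0]-503)<40)&(abs(c[...,1]-105)<40)
print('ctl',np.nanmedian(c[q],axis=0))
```

```text
2597 97.77303671551941
mid x= [1.59902983e-01 4.88636107e+02] width 56.02762140925989 226
row angle 80.91514308345046
[(-72, 41), (-70, 21), (-20, 81), (-18, 65), (34, 97), (36, 92), (88, 164), (90, 75)]
-19 [517.6 181.2]
-17 [517.9 183.2]
35 [526.1 234.6]
37 [526.5 236.5]
89 [534.7 287.9]
91 [535.  289.9]
ctl [496.01643209 107.27742784 147.03404541]
```

Call:
drive_tool([
  {"slide":[-0.5,1.7,0],"spin":-1.1,"gripper":2.3},
  {"slide":[-0.57,1.64,0],"spin":-1.1,"gripper":2.3},
  {"slide":[0,0,0],"spin":0,"gripper":2.3},
  {"slide":[0,0,-3.5],"spin":0,"gripper":2.3},
  {"slide":[0,0,-3.5],"spin":0,"gripper":2.3},
  {"slide":[0,0,-3.5],"spin":0,"gripper":2.3},
  {"slide":[0,0,-2],"spin":0,"gripper":2.3},
  {"slide":[0,0,-1],"spin":0,"gripper":2.3},
  {"slide":[0,0,-0.5],"spin":0,"gripper":2.3},
  {"slide":[0,0,-0.15],"spin":0,"gripper":2.3},
  {"slide":[0,0,0],"spin":0,"gripper":2.3},
  {"slide":[0,0,0],"spin":0,"gripper":2.3},
  {"slide":[0,0,0],"spin":0,"gripper":2.3},
])

```text
time: 7.13
eef_pos: [513.9, 155.7, 309.3]
ee_rot: [179.9, -0.0, 80.9]
contact_force: [-0.0, -0.5, -0.6]
finger_gap: 0.35
```

Run:
```python
from h import *
s=sensors.state();print(s['eef_pos'].round(1),s['ee_rot'].round(1),s['contact_force'].round(1),s['finger_gap'])
p=capture('wrist');save(p,'w4')
```

```text
[513.9 155.7 309.3] [179.9  -0.   80.9] [-0.  -0.5 -0.6] 0.3499787310701682
```

View pics/w4.png

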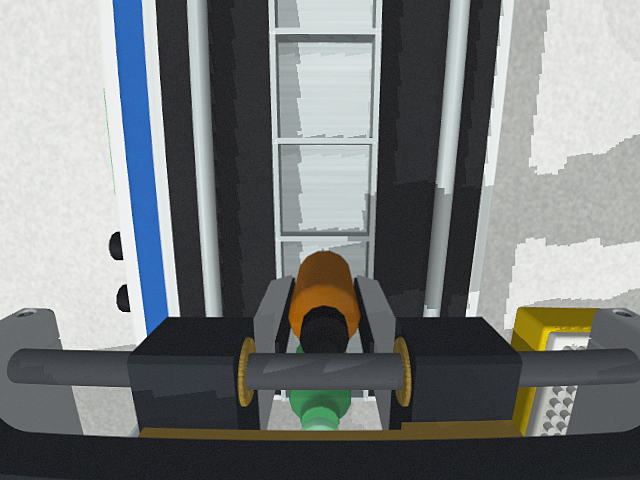

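The dropper hangs just above cell 4, at pixel (325, 290), beside the green control. I'll lower the last 1.5 mm, release and head back.

Call:
drive_tool([
  {"slide":[0,0,-0.15],"spin":0,"gripper":2.3},
  {"slide":[0,0,0],"spin":0,"gripper":2.3},
  {"slide":[0,0,0],"spin":0,"gripper":6},
  {"slide":[0,0,0],"spin":0,"gripper":6},
  {"slide":[0,0,0],"spin":0,"gripper":6},
  {"slide":[0,0,0],"spin":0,"gripper":6},
  {"slide":[0,0,0],"spin":0,"gripper":6},
  {"slide":[0,0,3.5],"spin":0,"gripper":6},
  {"slide":[0,0,3.5],"spin":0,"gripper":6},
  {"slide":[0,0,3.5],"spin":0,"gripper":6},
  {"slide":[0,0,3.5],"spin":0,"gripper":6},
  {"slide":[0.25,-3.7,0],"spin":-0.5,"gripper":6.4},
  {"slide":[0.25,-3.7,0],"spin":-0.5,"gripper":6.4},
  {"slide":[0.25,-3.7,0],"spin":-0.5,"gripper":6.4},
  {"slide":[0.25,-3.7,0],"spin":-0.5,"gripper":6.4},
  {"slide":[0.25,-3.7,0],"spin":-0.5,"gripper":6.4},
  {"slide":[0.25,-3.7,0],"spin":-0.5,"gripper":6.4},
  {"slide":[0.25,-3.7,0],"spin":-0.5,"gripper":6.4},
  {"slide":[0.25,-3.7,0],"spin":-0.5,"gripper":6.4},
  {"slide":[0.25,-3.7,0],"spin":-0.5,"gripper":6.4},
])

```text
time: 8.85
eef_pos: [535.7, -179.2, 446.8]
ee_rot: [180.0, 0.0, 76.3]
contact_force: [0.6, 0.5, 0.5]
finger_gap: 0.682
```

Run:
```python
from h import *
p=capture('side');save({'color':cv2.resize(p['color'][180:400,220:460],None,fx=2.5,fy=2.5)},'s1')
for th in('dropper_bottle_mid','control_mid'):
    for r in search_frame(p,th)[:2]:
        X=world(p,r['location']);print(th,round(r['p'],2),X.round(),w2pix(p,X).round())
```

```text
dropper_bottle_mid 0.93 [510. 170. 136.] [336. 286.]
control_mid 0.71 [495. 111. 137.] [347. 265.]
```

View pics/s1.png

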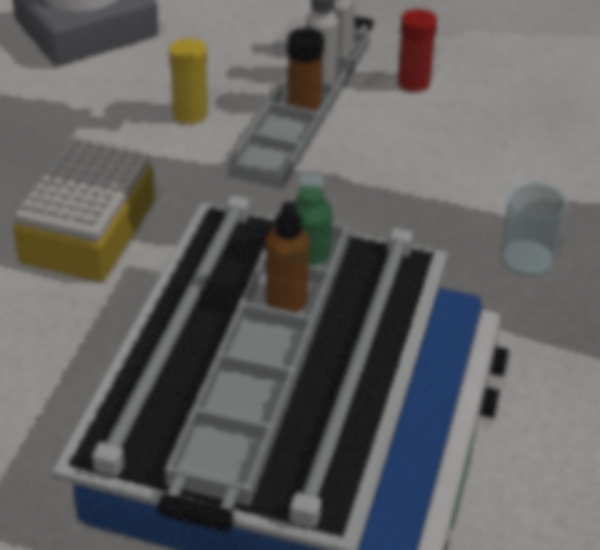

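Dropper stands upright in cell 4 with the control undisturbed. Next is the jar in cell 3.

Call:
drive_tool([
  {"slide":[0.07,-2.2,0],"spin":-0.3,"gripper":6.4},
  {"slide":[0.07,-2.14,0],"spin":0,"gripper":6.4},
  {"slide":[0,0,0],"spin":0,"gripper":6.4},
  {"slide":[0,0,-4],"spin":0,"gripper":6.4},
  {"slide":[0,0,-4],"spin":0,"gripper":6.4},
  {"slide":[0,0,-4],"spin":0,"gripper":6.4},
  {"slide":[0,0,-4],"spin":0,"gripper":6.4},
  {"slide":[0,0,-4],"spin":0,"gripper":6.4},
  {"slide":[0,0,-1.5],"spin":0,"gripper":6.4},
  {"slide":[0,0,-1],"spin":0,"gripper":6.4},
  {"slide":[0,0,0],"spin":0,"gripper":6.4},
  {"slide":[0,0,0],"spin":0,"gripper":6.4},
  {"slide":[0,0,0],"spin":0,"gripper":2.6},
  {"slide":[0,0,0],"spin":0,"gripper":2.6},
  {"slide":[0,0,0],"spin":0,"gripper":2.6},
  {"slide":[0,0,0],"spin":0,"gripper":2.6},
  {"slide":[0,0,0],"spin":0,"gripper":2.6},
  {"slide":[0,0,0],"spin":0,"gripper":2.6},
], newtons=25)

```text
time: 10.5
eef_pos: [537.6, -220.9, 222.4]
ee_rot: [179.9, 0.0, 76.1]
contact_force: [-2.1, -0.0, 7.3]
finger_gap: 0.399
```

Call:
drive_tool([
  {"slide":[0,0,1],"spin":0,"gripper":2.6},
  {"slide":[0,0,3],"spin":0,"gripper":2.6},
  {"slide":[0,0,4],"spin":0,"gripper":2.6},
  {"slide":[0,0,4],"spin":0,"gripper":2.6},
  {"slide":[0,0,4],"spin":0,"gripper":2.6},
  {"slide":[-0.12,3.6,1.7],"spin":0.4,"gripper":2.6},
  {"slide":[-0.12,3.6,1.7],"spin":0.4,"gripper":2.6},
  {"slide":[-0.12,3.6,1.7],"spin":0.4,"gripper":2.6},
  {"slide":[-0.12,3.6,1.4],"spin":0.4,"gripper":2.6},
  {"slide":[-0.12,3.6,0],"spin":0.4,"gripper":2.6},
  {"slide":[-0.12,3.6,0],"spin":0.4,"gripper":2.6},
  {"slide":[-0.12,3.6,0],"spin":0.4,"gripper":2.6},
  {"slide":[-0.12,3.6,0],"spin":0.4,"gripper":2.6},
  {"slide":[-0.12,3.6,0],"spin":0.4,"gripper":2.6},
  {"slide":[-0.12,3.6,0],"spin":0.4,"gripper":2.6},
  {"slide":[-0.12,3.6,0],"spin":0.4,"gripper":2.6},
  {"slide":[-0.12,2.2,0],"spin":0.4,"gripper":2.6},
  {"slide":[-0.1,1.17,0],"spin":0,"gripper":2.6},
  {"slide":[0,0,0],"spin":0,"gripper":2.6},
  {"slide":[0,0,0],"spin":0,"gripper":2.6},
])

```text
time: 12.17
eef_pos: [521.9, 208.5, 446.8]
ee_rot: [-180.0, 0.0, 80.9]
contact_force: [0.4, -0.2, -1.6]
finger_gap: 0.4
```

Run:
```python
from h import *
p=capture('wrist');save(p,'w5')
```

```text
(no output)
```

View pics/w5.png

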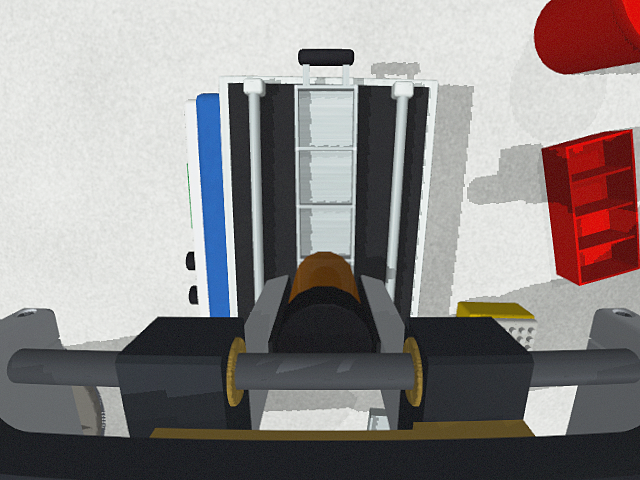

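Call:
drive_tool([
  {"slide":[0,0,-3.5],"spin":0,"gripper":2.6},
  {"slide":[0,0,-3.5],"spin":0,"gripper":2.6},
  {"slide":[0,0,-3.5],"spin":0,"gripper":2.6},
  {"slide":[0,0,-2],"spin":0,"gripper":2.6},
  {"slide":[0,0,-1],"spin":0,"gripper":2.6},
  {"slide":[0,0,-0.5],"spin":0,"gripper":2.6},
  {"slide":[0,0,-0.2],"spin":0,"gripper":2.6},
  {"slide":[0,0,0],"spin":0,"gripper":2.6},
  {"slide":[0,0,0],"spin":0,"gripper":2.6},
  {"slide":[0,0,0],"spin":0,"gripper":2.6},
])

```text
time: 13.05
eef_pos: [522.5, 208.7, 305.8]
ee_rot: [179.9, -0.0, 80.8]
contact_force: [0.9, 0.6, -1.5]
finger_gap: 0.4
```

Call:
drive_tool([
  {"slide":[0,0,-0.15],"spin":0,"gripper":2.6},
  {"slide":[0,0,0],"spin":0,"gripper":2.6},
  {"slide":[0,0,0],"spin":0,"gripper":6},
  {"slide":[0,0,0],"spin":0,"gripper":6},
  {"slide":[0,0,0],"spin":0,"gripper":6},
  {"slide":[0,0,0],"spin":0,"gripper":6},
  {"slide":[0,0,0],"spin":0,"gripper":6},
  {"slide":[0,0,3.5],"spin":0,"gripper":6},
  {"slide":[0,0,3.5],"spin":0,"gripper":6},
  {"slide":[0,0,3.5],"spin":0,"gripper":6},
  {"slide":[0,0,3.5],"spin":0,"gripper":6},
  {"slide":[0.03,-3.9,0],"spin":-0.5,"gripper":6.4},
  {"slide":[0.03,-3.9,0],"spin":-0.5,"gripper":6.4},
  {"slide":[0.03,-3.9,0],"spin":-0.5,"gripper":6.4},
  {"slide":[0.03,-3.9,0],"spin":-0.5,"gripper":6.4},
  {"slide":[0.03,-3.9,0],"spin":-0.5,"gripper":6.4},
  {"slide":[0.03,-3.9,0],"spin":-0.5,"gripper":6.4},
  {"slide":[0.03,-3.9,0],"spin":-0.5,"gripper":6.4},
  {"slide":[0.03,-3.9,0],"spin":-0.5,"gripper":6.4},
  {"slide":[0.03,-3.9,0],"spin":-0.5,"gripper":6.4},
])

```text
time: 14.72
eef_pos: [524.2, -144.0, 443.4]
ee_rot: [180.0, 0.0, 76.3]
contact_force: [-0.1, -0.6, -0.4]
finger_gap: 0.679
```

Run:
```python
from h import *
p=capture('side');save({'color':cv2.resize(p['color'][180:400,220:460],None,fx=2.5,fy=2.5)},'s2')
```

```text
(no output)
```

View pics/s2.png

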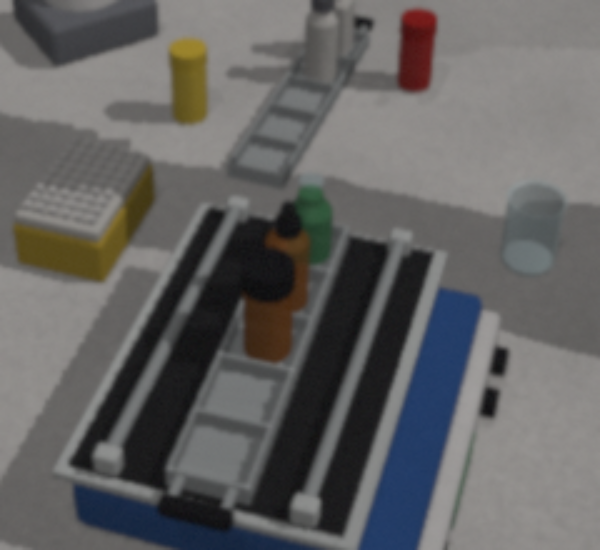

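Two bottles stand in cells 3 and 4. Next is the narrow neck in cell 2.

Call:
drive_tool([
  {"slide":[0.05,-3.6,0],"spin":-0.3,"gripper":6.4},
  {"slide":[0,-3.6,0],"spin":0,"gripper":6.4},
  {"slide":[0,-3.6,0],"spin":0,"gripper":6.4},
  {"slide":[0,-2.46,0],"spin":0,"gripper":6.4},
  {"slide":[0,0,0],"spin":0,"gripper":6.4},
  {"slide":[0,0,-4],"spin":0,"gripper":6.4},
  {"slide":[0,0,-4],"spin":0,"gripper":6.4},
  {"slide":[0,0,-4],"spin":0,"gripper":6.4},
  {"slide":[0,0,-4],"spin":0,"gripper":6.4},
  {"slide":[0,0,-4],"spin":0,"gripper":6.4},
  {"slide":[0,0,-1.2],"spin":0,"gripper":6.4},
  {"slide":[0,0,-0.65],"spin":0,"gripper":6.4},
  {"slide":[0,0,0],"spin":0,"gripper":6.4},
  {"slide":[0,0,0],"spin":0,"gripper":6.4},
  {"slide":[0,0,0],"spin":0,"gripper":2.3},
  {"slide":[0,0,0],"spin":0,"gripper":2.3},
  {"slide":[0,0,0],"spin":0,"gripper":2.3},
  {"slide":[0,0,0],"spin":0,"gripper":2.3},
  {"slide":[0,0,0],"spin":0,"gripper":2.3},
  {"slide":[0,0,0],"spin":0,"gripper":2.3},
], newtons=20)

```text
time: 16.43
eef_pos: [525.4, -274.8, 225.2]
ee_rot: [180.0, 0.0, 76.1]
contact_force: [-1.1, 0.0, 6.6]
finger_gap: 0.359
```

Call:
drive_tool([
  {"slide":[0,0,1],"spin":0,"gripper":2.3},
  {"slide":[0,0,3],"spin":0,"gripper":2.3},
  {"slide":[0,0,4],"spin":0,"gripper":2.3},
  {"slide":[0,0,4],"spin":0,"gripper":2.3},
  {"slide":[0,0,4],"spin":0,"gripper":2.3},
  {"slide":[0.04,3.7,1.5],"spin":0.4,"gripper":2.3},
  {"slide":[0.04,3.7,1.5],"spin":0.4,"gripper":2.3},
  {"slide":[0.04,3.7,1.5],"spin":0.4,"gripper":2.3},
  {"slide":[0.04,3.7,1],"spin":0.4,"gripper":2.3},
  {"slide":[0.04,3.7,1],"spin":0.4,"gripper":2.3},
  {"slide":[0.04,3.7,0],"spin":0.4,"gripper":2.3},
  {"slide":[0.04,3.7,0],"spin":0.4,"gripper":2.3},
  {"slide":[0.04,3.7,0],"spin":0.4,"gripper":2.3},
  {"slide":[0.04,3.7,0],"spin":0.4,"gripper":2.3},
  {"slide":[0.04,3.7,0],"spin":0.4,"gripper":2.3},
  {"slide":[0.04,3.7,0],"spin":0.4,"gripper":2.3},
  {"slide":[0.04,3.7,0],"spin":0.4,"gripper":2.3},
  {"slide":[0.04,3.7,0],"spin":0,"gripper":2.3},
  {"slide":[0,3.7,0],"spin":0,"gripper":2.3},
  {"slide":[0,1.9,0],"spin":0,"gripper":2.3},
])

```text
time: 18.1
eef_pos: [529.1, 266.6, 450.3]
ee_rot: [-180.0, -0.1, 81.1]
contact_force: [-0.6, 0.0, -0.6]
finger_gap: 0.361
```

Call:
drive_tool([
  {"slide":[0,0,0],"spin":0,"gripper":2.3},
  {"slide":[0,0,0],"spin":0,"gripper":2.3},
  {"slide":[0,0,-3.5],"spin":0,"gripper":2.3},
  {"slide":[0,0,-3.5],"spin":0,"gripper":2.3},
  {"slide":[0,0,-3.5],"spin":0,"gripper":2.3},
  {"slide":[0,0,-2],"spin":0,"gripper":2.3},
  {"slide":[0,0,-1],"spin":0,"gripper":2.3},
  {"slide":[0,0,-0.5],"spin":0,"gripper":2.3},
  {"slide":[0,0,-0.2],"spin":0,"gripper":2.3},
  {"slide":[0,0,-0.1],"spin":0,"gripper":2.3},
  {"slide":[0,0,0],"spin":0,"gripper":2.3},
  {"slide":[0,0,0],"spin":0,"gripper":2.3},
])

```text
time: 19.1
eef_pos: [530.9, 262.3, 308.3]
ee_rot: [179.9, -0.1, 80.8]
contact_force: [-0.0, -0.3, -0.3]
finger_gap: 0.356
```

Run:
```python
from h import *
p=capture('wrist');save(p,'w6');s=sensors.state();print(s['contact_force'].round(1),s['eef_pos'].round(1))
```

```text
[ 0.1 -1.8  8.5] [530.9 262.3 308.2]
```

View pics/w6.png

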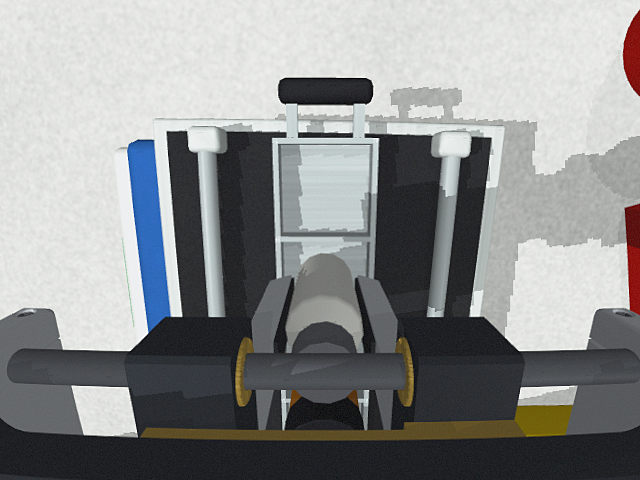

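Call:
drive_tool([
  {"slide":[0,0,0],"spin":0,"gripper":6},
  {"slide":[0,0,0],"spin":0,"gripper":6},
  {"slide":[0,0,0],"spin":0,"gripper":6},
  {"slide":[0,0,0],"spin":0,"gripper":6},
  {"slide":[0,0,0],"spin":0,"gripper":6},
  {"slide":[0,0,3.5],"spin":0,"gripper":6},
  {"slide":[0,0,3.5],"spin":0,"gripper":6},
  {"slide":[0,0,3.5],"spin":0,"gripper":6},
  {"slide":[0,0,3.5],"spin":0,"gripper":6},
  {"slide":[-0.11,-3.9,0],"spin":-0.4,"gripper":6.4},
  {"slide":[-0.11,-3.9,0],"spin":-0.4,"gripper":6.4},
  {"slide":[-0.11,-3.9,0],"spin":-0.4,"gripper":6.4},
  {"slide":[-0.11,-3.9,0],"spin":-0.4,"gripper":6.4},
  {"slide":[-0.11,-3.9,0],"spin":-0.4,"gripper":6.4},
  {"slide":[-0.11,-3.9,0],"spin":-0.4,"gripper":6.4},
  {"slide":[-0.11,-3.9,0],"spin":-0.4,"gripper":6.4},
  {"slide":[-0.11,-3.9,0],"spin":-0.4,"gripper":6.4},
  {"slide":[-0.11,-3.9,0],"spin":-0.4,"gripper":6.4},
  {"slide":[-0.11,-3.9,0],"spin":-0.4,"gripper":6.4},
  {"slide":[-0.11,-3.9,0],"spin":-0.4,"gripper":6.4},
])

```text
time: 20.82
eef_pos: [517.8, -168.5, 446.9]
ee_rot: [180.0, 0.0, 76.5]
contact_force: [1.7, -0.4, -0.3]
finger_gap: 0.683
```

Run:
```python
from h import *
p=capture('side');save({'color':cv2.resize(p['color'][180:400,220:460],None,fx=2.5,fy=2.5)},'s3')
p=capture('wrist');c=cloud(p)
q=(c[...,2]>86)&(c[...,2]<100)&(abs(c[...,0]-513)<25)&(abs(c[...,1]+326)<25)
X=c[q];print(len(X),cv2.minEnclosingCircle(X[:,:2].astype(np.float32)) if len(X) else 0)
```

```text
32 ((515.2479248046875, -317.1920166015625), 6.798736572265625)
```

View pics/s3.png

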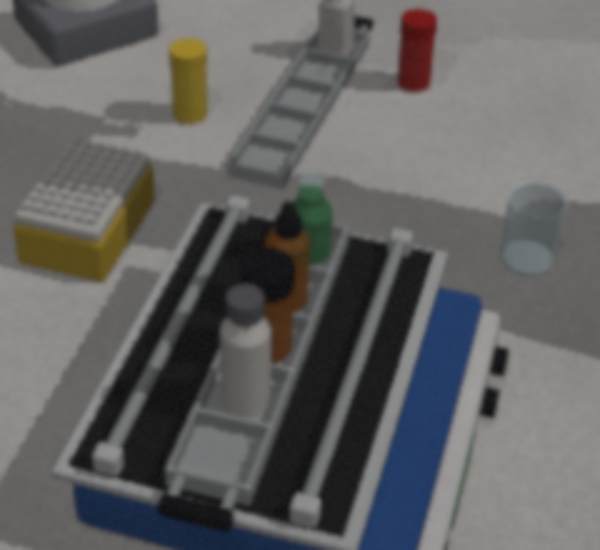

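Three bottles are placed and upright. Last is the square one in cell 1.

Call:
drive_tool([
  {"slide":[-0.13,-3.9,0],"spin":-0.4,"gripper":6.4},
  {"slide":[-0.13,-3.9,0],"spin":0,"gripper":6.4},
  {"slide":[-0.13,-3.9,0],"spin":0,"gripper":6.4},
  {"slide":[-0.14,-3.9,0],"spin":0,"gripper":6.4},
  {"slide":[0,-0.37,0],"spin":0,"gripper":6.4},
  {"slide":[0,0,0],"spin":0,"gripper":6.4},
  {"slide":[0,0,-4],"spin":0,"gripper":6.4},
  {"slide":[0,0,-4],"spin":0,"gripper":6.4},
  {"slide":[0,0,-4],"spin":0,"gripper":6.4},
  {"slide":[0,0,-4],"spin":0,"gripper":6.4},
  {"slide":[0,0,-4],"spin":0,"gripper":6.4},
  {"slide":[0,0,-1.5],"spin":0,"gripper":6.4},
  {"slide":[0,0,-0.7],"spin":0,"gripper":6.4},
  {"slide":[0,0,0],"spin":0,"gripper":6.4},
  {"slide":[0,0,0],"spin":0,"gripper":6.4},
  {"slide":[0,0,0],"spin":0,"gripper":2.2},
  {"slide":[0,0,0],"spin":0,"gripper":2.2},
  {"slide":[0,0,0],"spin":0,"gripper":2.2},
  {"slide":[0,0,0],"spin":0,"gripper":2.2},
  {"slide":[0,0,0],"spin":0,"gripper":2.2},
])

```text
time: 22.58
eef_pos: [513.1, -326.5, 225.2]
ee_rot: [180.0, 0.0, 76.1]
contact_force: [2.1, 0.3, 0.1]
finger_gap: 0.363
```

Call:
drive_tool([
  {"slide":[0,0,0],"spin":0,"gripper":2.2},
  {"slide":[0,0,0],"spin":0,"gripper":2.2},
  {"slide":[0,0,0],"spin":0,"gripper":2.2},
])

```text
time: 22.83
eef_pos: [513.1, -326.5, 225.1]
ee_rot: [180.0, 0.0, 76.1]
contact_force: [-0.7, 0.3, 6.9]
finger_gap: 0.346
```

Call:
drive_tool([
  {"slide":[0,0,1],"spin":0,"gripper":2.2},
  {"slide":[0,0,3],"spin":0,"gripper":2.2},
  {"slide":[0,0,4],"spin":0,"gripper":2.2},
  {"slide":[0,0,4],"spin":0,"gripper":2.2},
  {"slide":[0,0,4],"spin":0,"gripper":2.2},
  {"slide":[0.15,3.7,1.5],"spin":0.4,"gripper":2.2},
  {"slide":[0.15,3.7,1.5],"spin":0.4,"gripper":2.2},
  {"slide":[0.15,3.7,1.5],"spin":0.4,"gripper":2.2},
  {"slide":[0.15,3.7,1],"spin":0.4,"gripper":2.2},
  {"slide":[0.15,3.7,1],"spin":0.4,"gripper":2.2},
  {"slide":[0.15,3.7,0],"spin":0.4,"gripper":2.2},
  {"slide":[0.15,3.7,0],"spin":0.4,"gripper":2.2},
  {"slide":[0.15,3.7,0],"spin":0.4,"gripper":2.2},
  {"slide":[0.15,3.7,0],"spin":0.4,"gripper":2.2},
  {"slide":[0.15,3.7,0],"spin":0.4,"gripper":2.2},
  {"slide":[0.15,3.7,0],"spin":0.4,"gripper":2.2},
  {"slide":[0.15,3.7,0],"spin":0.4,"gripper":2.2},
  {"slide":[0.15,3.7,0],"spin":0,"gripper":2.2},
  {"slide":[0.15,3.7,0],"spin":0,"gripper":2.2},
  {"slide":[0.15,3.7,0],"spin":0,"gripper":2.2},
])

```text
time: 24.5
eef_pos: [535.0, 230.3, 450.3]
ee_rot: [180.0, 0.0, 80.9]
contact_force: [-0.0, -0.4, -1.0]
finger_gap: 0.34
```

Call:
drive_tool([
  {"slide":[0.18,3.7,0],"spin":0,"gripper":2.2},
  {"slide":[0.18,3.7,0],"spin":0,"gripper":2.2},
  {"slide":[0,1.3,0],"spin":0,"gripper":2.2},
  {"slide":[0,0,0],"spin":0,"gripper":2.2},
  {"slide":[0,0,0],"spin":0,"gripper":2.2},
  {"slide":[0,0,0],"spin":0,"gripper":2.2},
  {"slide":[0,0,-3.5],"spin":0,"gripper":2.2},
  {"slide":[0,0,-3.5],"spin":0,"gripper":2.2},
  {"slide":[0,0,-1.5],"spin":0,"gripper":2.2},
  {"slide":[0,0,0],"spin":0,"gripper":2.2},
  {"slide":[0,0,0],"spin":0,"gripper":2.2},
])

```text
time: 25.42
eef_pos: [539.5, 314.4, 364.9]
ee_rot: [-180.0, 0.0, 80.8]
contact_force: [-0.2, 0.9, -0.4]
finger_gap: 0.344
```

Run:
```python
from h import *
p=capture('wrist');save(p,'w7')
```

```text
(no output)
```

View pics/w7.png

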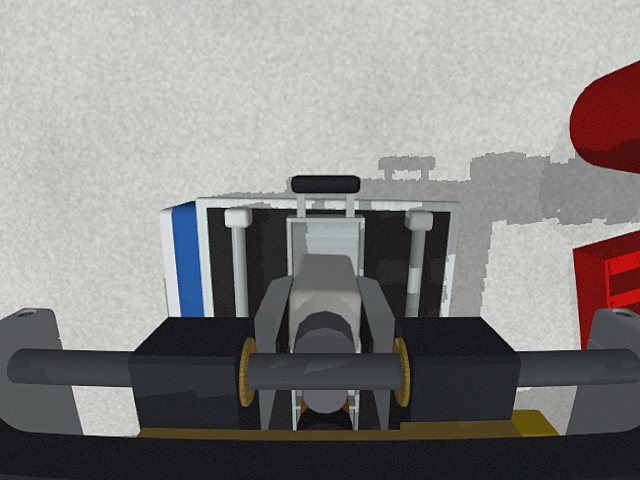

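The square bottle is aligned over cell 1, at pixel (325, 280). I'll lower, release and retreat.

Call:
drive_tool([
  {"slide":[0,0,-3],"spin":0,"gripper":2.2},
  {"slide":[0,0,-1.5],"spin":0,"gripper":2.2},
  {"slide":[0,0,-0.7],"spin":0,"gripper":2.2},
  {"slide":[0,0,-0.4],"spin":0,"gripper":2.2},
  {"slide":[0,0,-0.2],"spin":0,"gripper":2.2},
  {"slide":[0,0,0],"spin":0,"gripper":2.2},
  {"slide":[0,0,0],"spin":0,"gripper":2.2},
  {"slide":[0,0,0],"spin":0,"gripper":2.2},
])

```text
time: 26.13
eef_pos: [539.5, 315.9, 308.1]
ee_rot: [179.9, -0.1, 80.9]
contact_force: [-0.7, -1.2, 7.7]
finger_gap: 0.343
```

Call:
drive_tool([
  {"slide":[0,0,0],"spin":0,"gripper":6},
  {"slide":[0,0,0],"spin":0,"gripper":6},
  {"slide":[0,0,0],"spin":0,"gripper":6},
  {"slide":[0,0,0],"spin":0,"gripper":6},
  {"slide":[0,0,0],"spin":0,"gripper":6},
  {"slide":[0,0,3.5],"spin":0,"gripper":6},
  {"slide":[0,0,3.5],"spin":0,"gripper":6},
  {"slide":[0,0,3.5],"spin":0,"gripper":6},
  {"slide":[0,0,3.5],"spin":0,"gripper":6},
  {"slide":[0,-3.7,0],"spin":0,"gripper":6},
  {"slide":[0,-3.7,0],"spin":0,"gripper":6},
  {"slide":[0,-3.7,0],"spin":0,"gripper":6},
  {"slide":[0,-3.7,0],"spin":0,"gripper":6},
  {"slide":[0,-3.7,0],"spin":0,"gripper":6},
  {"slide":[0,-3.7,0],"spin":0,"gripper":6},
  {"slide":[0,-3.7,0],"spin":0,"gripper":6},
  {"slide":[0,-3.7,0],"spin":0,"gripper":6},
  {"slide":[0,0,0],"spin":0,"gripper":6},
  {"slide":[0,0,0],"spin":0,"gripper":6},
  {"slide":[0,0,0],"spin":0,"gripper":6},
])

```text
time: 27.8
eef_pos: [539.1, 20.0, 446.7]
ee_rot: [-180.0, -0.0, 80.9]
contact_force: [-0.7, 1.3, 0.4]
finger_gap: 0.641
```

Run:
```python
from h import *
p=capture('side');save({'color':cv2.resize(p['color'][180:400,220:460],None,fx=2.5,fy=2.5)},'s4')
s=sensors.state();print(s['time'],s['contact_force'].round(1),s['qvel'].round(1))
```

```text
27.85 [-0.7  0.5  0.1] [-0.7  0.1 -0.3 -0.   0.1 -0.   0.1]
```

View pics/s4.png

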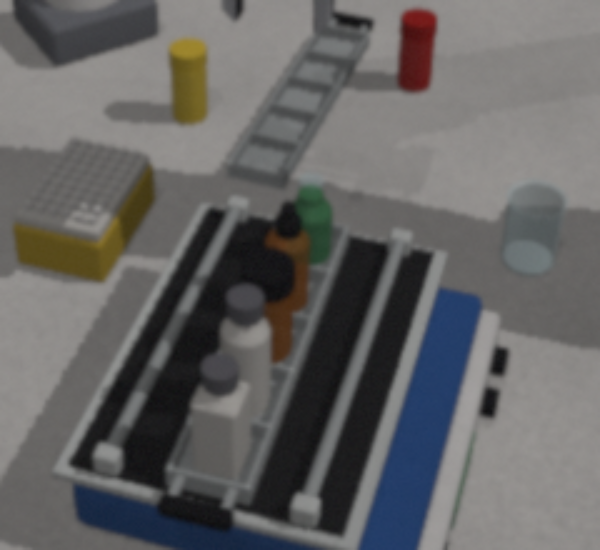

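All four bottles stand upright in order, with the control and tip box in place and the arm clear.

```bash
python3 -c "
from h import *
print(ctrl.finish_job())"
```

```text
the job is handed in; nothing more can be done
None
```

All four sample bottles are now in the shaker carrier in their original order. From the black grip, cells 1–4 hold the square, narrow-neck, wide jar and dropper bottles. I handed the job in at about 28 s of the 112 s allowed; it reports no verdict.

- **Final check:** the last side picture shows all four standing upright in their cells. The control bottle and tip box look unmoved, and the arm is well clear with no load on it. I judged uprightness by eye and did not measure tilt.
- **First grasp:** on the dropper I closed 7 mm off-centre along the row. I reopened and recentred before lifting.
- **Jar grip:** the finger gap (37.5 mm) suggests the jar was held by its lid edge rather than its body. It stayed steady throughout.
- **Measurement disagreement:** heights from the wrist camera read about 1 mm low. I allowed for this and lowered the bottles slowly for the last few millimetres. The force sensor showed floor contact before release for the narrow-neck and square bottles. It did not for the dropper and jar, which I lowered another 1.5 mm and released without re-reading the force.

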